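# Wedge the tool rest into the bench grinder's dovetail way

## Task

Fit the loose dovetailed tool rest to the bench grinder: set its foot down in front of the open mouth of the way, table plate towards the wheel, and slide it in, flat on its floor and along its straight side, until it wedges tight, so that it stays gripped when you let go. Push it home with a firm hand push, about 10 to 15 N once it starts to bind, but never ram it, and leave the other things on the bench where they are.

Things in the scene. Friction and masses are not known exactly. Their poses are not given: they have to be found in the camera images.
- rest: Loose aluminium tool rest, 0.3 to 0.5 kg. Origin: middle of the foot's underside; z up, x = the way it slides in, narrow end first. Foot 80 mm long (x -40 to 40), 13 mm high, dovetailed (flanks lean 20 degrees, wider below). Underside: +y edge straight at y = 25, -y edge tapering 6 degrees, from y = -25 at the back to -16.6 at the front. It carries a fin and a plate (see those).
- fin (a point): Middle of the top edge of the rest's upright grip fin, 65 mm above its underside, 23 mm behind its origin. The fin is 16 mm thick (y), 34 mm long (x) and clear down to the foot (52 mm): grasp it from above, closing along y. Axes as the rest's.
- plate (a point): Middle of the top of the rest's level table plate, at the front of the rest: x 18 to 63, y -42 to 42, from 40 to 46 mm above the underside. Axes as the rest's.
- grinder: Bench grinder on a base plate with the dovetail way, all bolted down; place and yaw differ each time. Origin on the bench under the middle of the way's mouth; x level along the way from mouth to wheel, z up. Base plate 12 mm thick, x -90 to 310, y -55 to 55; its top is the floor of the way. Rightly seated, the rest has the grinder's axes, y = 0, and its underside 12 mm above the bench.
- mouth (a point): Middle of the way's mouth, on its floor; axes as the grinder's. It runs 148 mm along x between two steel rails, up to 22 mm high, undercut 20 degrees; a foot held off its floor or off the straight rail binds too early and comes loose (let go, push again). The +y rail is fixed and straight, the foot of its flank 25 mm from the middle; the -y rail is the tapered gib. Their feet are 51.6 to 54.6 mm apart at the mouth.
- apron (a point): Middle of the bare base plate before the mouth, on its top, 45 mm before the mouth; 90 mm long, 110 mm wide, level with the floor of the way: the rest's foot can be set down here or half in the mouth and slid in. Axes as the grinder's.
- wheel (a point): Centre of the grinding wheel, 150 mm across and 22 mm thick, 212 mm past the mouth, 115 mm above the bench. The motor (124 mm across) lies to its +y side. Axes as the grinder's.
- gib: Tapered rail on the way's -y side; origin: foot of its flank at the mouth; axes as the grinder's. It converges 6 degrees on the straight rail. Set screws put it anywhere in a 3 mm range, so the rest binds with its origin anywhere from 53 to 90 mm past the mouth; only the rising push (some 5 to 10 N per mm of travel) shows where. Till then 1 to 5 N slide it; wedged, it stays. Steel, oiled, stiffly sprung. Over 45 N of squeeze (a push of some 25 N) spoils it.
- vrest: A spare V-rest that does not belong here: round 60 mm foot, a 16 by 34 mm stem and a V at its top, 65 mm high, aluminium; origin under its foot. It and the tool rest change places. Leave alone.
- tape: Roll of tape lying flat, 90 mm across, 25 mm high; origin under its middle. Leave alone.
- jar: Glass jar with steel cap, 60 mm across, 75 mm high; origin under its middle. Leave alone.
- wrench: Wrench lying on the bench; origin at its middle. Leave alone.
- driver: Screwdriver lying on the bench; origin at its middle. Leave alone.
- can: Spray can, 66 mm across, 170 mm high; origin under its middle. Leave alone.
- mug: White mug, 80 mm across, 90 mm high; origin under its middle. Leave alone.
Not all that is in view belongs to the job. What is shaped like the rest but yellow is not meant.

How it is judged:
By the outcome, as a careful person would: the job done as asked, in the order asked, and still so for the second after the job is handed in, with the robot touching nothing.
It also fails if it takes over 72 s, if anything falls off the work surface, if the arm or the gripper's body presses on something with over 40 N, if the wrist force passes 120 N, or if a joint passes its speed limit or range.

## Robot

A 6-joint arm with a two-finger parallel gripper is mounted at the origin on the work surface. World frame = base frame: x ahead of the robot, y to its left, z up, the work surface at z = 0. Lengths are in mm, angles in rad, forces in N, time in s.
With the tool pointing down it reaches from about 300 to 775 mm from the base axis. Payload 14.6 kg.
Tool frame: the origin (TCP) lies between the finger pads; the fingertips stand 19 mm ahead of it and the grasp point (between the pads) is the TCP; z points along the fingers, y is the line along which they close (so a half turn about z gives the same grasp; the last joint's range is limited). The gripper opens to 94 mm and grips with 3 to 60 N. Pads are 16 mm wide; open, the fingers measure 119 mm over their backs; the gripper's body (75 mm by 177 mm) begins 78 mm behind the grasp point.
Start: joints at [1.213, 0.3, 1.521, -0, 1.321, -0.067], TCP at [157.693, 526.899, 186.846] pointing down, gripper open.
Joint ranges: [-3.03, 3.03], [-0.79, 2.21], [0.23, 2.52], [-1.04, 4.18], [0, 3.07], [-2.55, 2.55]. Speed limits (rad/s): [2.22, 2.22, 2.57, 3.14, 3.14, 3.14].

## Interface

Orientations are given as [roll, pitch, yaw] about the fixed x, y, z axes, in that order (R = Rz(yaw) Ry(pitch) Rx(roll)).
In Python, from cell import monitor, imaging, job, find_in, trace gives the robot as it stands. The module is installed in compiled form; this text tells all that it offers.
- The arm moves only by the tool arm_command, never from a script. Its argument "steps" is a list of rows, each a list of 5 numbers: the opening, from 0 (shut) to 1 (fully open), then the shift along the tool's x, y, z in mm, then the turn about the tool's z in degrees. In form: [[gripper, dx, dy, dz, turn], ...]. A call has 1 to 20 rows; each row is the pose to reach, as a shift and turn from the pose commanded when the call began, along the tool's axes at that moment; what a row does not reach only later rows make up. A row lasts 1/8 s, in which the tool goes at most 62.5 mm and 10.7 degrees, less where a joint would pass 70% of its speed; a pose out of reach is approached as far as the arm can. A call with a gripper value outside its range is refused whole. The fingers move at their own pace and stop on an object; "force" is the grip in N (left out, the last holds). Time passes only in rows, so rows that repeat a pose let the fingers close. It gives the time, the measured TCP pose, the force, the opening and the grip force at its end, in the units of the state.
- monitor.read_state(): the state, without advancing time (a new reading comes with each control period).
- imaging.camera(name): name is "scene" or "top" or "wrist"; returns a dict with "img" (480x640x3 uint8, red, green, blue), "mtx" (3x3 intrinsics, pixels), "view" (4x4, takes a point from world to camera coordinates). Camera axes: x right, y down, z forward; pixel columns grow to the right and rows downward; lengths in mm; the calibration is good to about 2 mm. The wrist camera is an equidistant fisheye: a pixel r from the principal point sees the ray r / f radians off the axis. A picture is of the moment at which its call begins. There is no depth.
- job.sign_off(): hands the job in; it is judged then, once.
Trained networks look in a picture, given as the dict that the camera call returned (one of the last four; its "shot" number tells which), for a name from the list of things; names that differ only in an ending like _2 or _b are one class to them, and where a whole thing is asked for, a point or a joint stands for the part that bears it (a point fixed in the world has none). Each returns a list of dicts, best first, with "p" (0 to 1); they miss things now and then, are a little off and sometimes report something else, mostly with a low value. They report only what shows in the picture. A call takes as long as a camera call. They do not tell look-alikes from the thing itself.
- find_in(picture, target): "rect" ([centre column, centre row, width, height] in pixels, round what is visible of it).
- trace(picture, target): "region" (480x640 bool, what is visible of it) and "rect" ([centre column, centre row, width, height] in pixels, round what is visible of it).
The state is a dict: "clock": time; "joints": joint angles; "qd": joint speeds; "effort": joint torques, N m; "eef_pos": TCP position; "eef_rot": TCP orientation; "wrist_force": force on the tool from outside, world axes, zero at the start; "moment": the same for the moment, N m; "finger_gap": finger opening in mm; "finger_force": force on a finger pad.
Only numpy, scipy, OpenCV 4.12 (cv2) and the standard library are available. Lean on these libraries where they do the work, as an engineer would, in place of code of your own. Each camera call takes 0.05 s, during which the arm holds its last target. There are 200 camera calls.

## Working session

There is one attempt and no reset: what is moved stays moved. The work goes in short steps, Python scripts to look and compute and a tool call to move; the robot and the scene stay as the last step left them, time stands still between calls to the robot, and variables do not carry over. Pictures are saved under pics/ and viewed, at most 12 in all, crops included, and the job is handed in when it is done.

Besides the shell and the picture viewer there is one more tool, called after ">>>" as name([rows], argument=value, ...), one row to a line, values as JSON. arm_command: Moves the arm, as the interface text tells. Its arguments: {"type":"object","properties":{"steps":{"type":"array","items":{"type":"array","items":{"type":"number"}}},"force":{"type":"number"}},"required":["steps"]}

```bash
mkdir -p pics; python3 - <<'E'
from cell import *
import cv2,numpy as np
s=monitor.read_state(); print(s)
for n in("scene","top"):
    c=imaging.camera(n); cv2.imwrite(f"pics/{n}0.png",c["img"][:,:,::-1])
    print(n,c["mtx"].round(1).tolist(),c["view"].round(4).tolist())
    for t in("rest","fin","plate","grinder","mouth","apron","vrest","wheel"):
        print(t,[(np.round(d["rect"]).tolist(),round(d["p"],2)) for d in find_in(c,t)][:3])
E
```

```text
{'clock': 0.0, 'joints': array([ 1.21338277e+00,  3.00481725e-01,  1.52163129e+00,  4.05492807e-06,
        1.32070124e+00, -6.66079834e-02]), 'qd': array([-8.20217585e-04, -6.80888889e-05,  2.77416335e-03, -1.05464306e-03,
       -2.15960160e-04, -8.78561914e-04]), 'effort': array([-2.60653462e-03, -5.31811845e+01, -3.52734232e+01,  7.07268412e-02,
        2.45956139e-02, -6.98051076e-05]), 'eef_pos': array([157.59638311, 526.61688395, 186.25928349]), 'eef_rot': array([-3.14037402e+00, -8.52271336e-05,  2.85078602e+00]), 'wrist_force': array([-0.46850411,  0.06462736, -0.56330668]), 'moment': array([ 0.06384921, -0.02847023,  0.03779297]), 'finger_force': 0.0, 'finger_gap': 93.73575694413908}
scene [[446.4, 0.0, 319.8], [0.0, 446.4, 240.2], [0.0, 0.0, 1.0]] [[-0.6706, 0.7418, 0.01, 370.2276], [0.4984, 0.4605, -0.7345, -198.2633], [-0.5495, -0.4876, -0.6785, 1381.1964], [0.0, 0.0, 0.0, 1.0]]
rest [([282.0, 162.0, 42.0, 31.0], 0.92), ([228.0, 172.0, 29.0, 31.0], 0.67), ([209.0, 210.0, 43.0, 30.0], 0.59)]
fin [([284.0, 160.0, 36.0, 30.0], 0.83), ([157.0, 234.0, 48.0, 35.0], 0.77), ([21
[... 430 characters left out ...]
.0]] [[-0.0257, -0.9993, -0.027, 4.4318], [-0.9936, 0.0285, -0.1093, 552.8164], [0.11, 0.024, -0.9936, 1316.9036], [0.0, 0.0, 0.0, 1.0]]
rest [([448.0, 217.0, 44.0, 32.0], 0.8), ([471.0, 329.0, 36.0, 46.0], 0.75), ([487.0, 261.0, 41.0, 31.0], 0.63)]
fin [([491.0, 261.0, 39.0, 31.0], 0.96), ([447.0, 215.0, 42.0, 34.0], 0.93), ([453.0, 158.0, 40.0, 42.0], 0.63)]
plate [([456.0, 159.0, 40.0, 48.0], 0.95), ([468.0, 327.0, 34.0, 46.0], 0.94), ([490.0, 260.0, 45.0, 32.0], 0.93)]
grinder [([288.0, 221.0, 53.0, 22.0], 0.56)]
mouth []
apron [([269.0, 258.0, 169.0, 106.0], 0.63)]
vrest [([426.0, 266.0, 26.0, 21.0], 0.93), ([449.0, 214.0, 42.0, 32.0], 0.53)]
wheel [([270.0, 256.0, 172.0, 110.0], 0.84)]
```

```bash
python3 - <<'E'
import cv2
a=cv2.imread("pics/top0.png")[110:380,160:560]; cv2.imwrite("pics/topc.png",cv2.resize(a,None,fx=2,fy=2,interpolation=3))
E
```

```text
(no output)
```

View pics/topc.png

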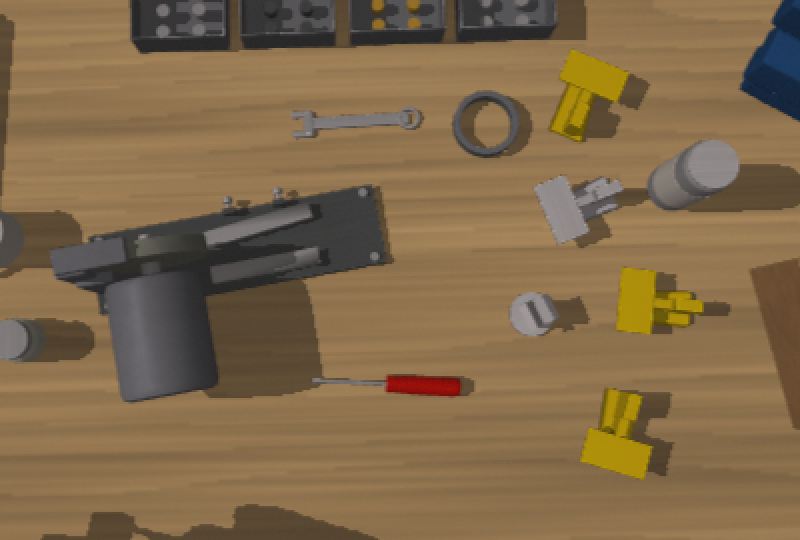

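View pics/scene0.png

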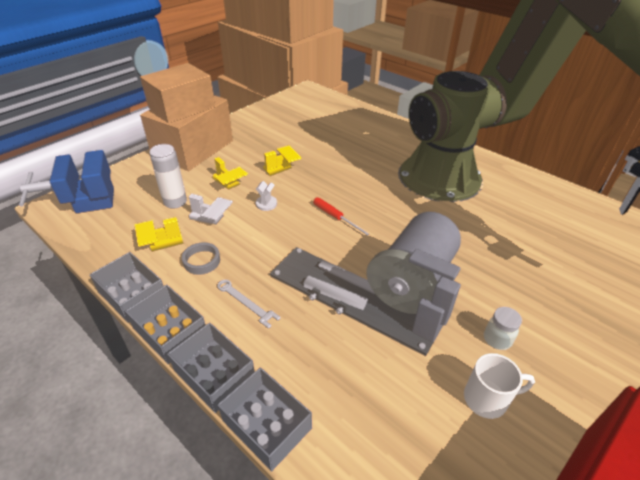

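The candidates in the top picture are yellow look-alikes at (453,158), (487,261) and (470,328), and a grey-aluminium one at (448,215). The V-rest is at (426,266). The grey one is the rest, since the task rules out yellow. The grinder's apron end is at about (350,222), with the way running left to the wheel. The can stands beside the rest at about (505,195).

```bash
cat > h.py <<'E'
from cell import *
import cv2,numpy as np
def ray(c,uv,fish=False):
    m,V=c["mtx"],c["view"]; uv=np.atleast_2d(uv).astype(float)
    x=(uv[:,0]-m[0,2])/m[0,0]; y=(uv[:,1]-m[1,2])/m[1,1]
    if fish:
        r=np.hypot(x,y)+1e-9; d=np.stack([x/r*np.sin(r),y/r*np.sin(r),np.cos(r)],1)
    else: d=np.stack([x,y,np.ones_like(x)],1)
    R,t=V[:3,:3],V[:3,3]; return -R.T@t, d@R
def plane(c,uv,z,fish=False):
    o,d=ray(c,uv,fish); return (o+d*((z-o[2])/d[:,2])[:,None])[:,:2]
def proj(c,P,fish=False):
    m,V=c["mtx"],c["view"]; q=np.atleast_2d(P)@V[:3,:3].T+V[:3,3]
    if fish:
        r=np.hypot(q[:,0],q[:,1])+1e-9; s=np.arctan2(r,q[:,2])/r; q=q[:,:2]*s[:,None]
    else: q=q[:,:2]/q[:,2:]
    return q*[m[0,0],m[1,1]]+m[:2,2]
E
python3 - <<'E'
from h import *
c=imaging.camera("top")
C=lambda L:np.array(L)/2+[160,110]
print("plate",plane(c,C([(537,185),(566,177),(588,233),(560,243)]),46).round())
print("fin end",plane(c,C([(618,185)]),65).round())
print("base end",plane(c,C([(368,187),(386,262),(90,237)]),12).round())
print("can top",plane(c,C([(713,165)]),170).round(),"vrest",plane(c,C([(537,313)]),65).round())
print("driver",plane(c,C([(462,388)]),10).round(), "tape",plane(c,C([(487,123)]),20).round(),"yel",plane(c,C([(596,95),(668,300)]),50).round())
E
```

```text
plate [[ 629. -302.]
 [ 639. -341.]
 [ 563. -366.]
 [ 550. -328.]]
fin end [[ 623. -404.]]
base end [[639. -76.]
 [535. -98.]
 [581. 310.]]
can top [[ 626. -491.]] vrest [[ 457. -290.]]
driver [[ 361. -195.]] tape [[ 722. -243.]] yel [[ 749. -386.]
 [ 470. -465.]]
```

>>> arm_command([
  [1,0,0,-62,0],
  [1,0,0,-120,0],
  [0.6,-672,-704,-120,55],
  [0.6,-672,-704,-120,55],
  [0.6,-672,-704,-120,55],
  [0.6,-672,-704,-120,55],
  [0.6,-672,-704,-120,55],
  [0.6,-672,-704,-120,55],
  [0.6,-672,-704,-120,55],
  [0.6,-672,-704,-120,55],
  [0.6,-672,-704,-120,55],
  [0.6,-672,-704,-120,55],
  [0.6,-672,-704,-120,55],
  [0.6,-672,-704,-120,55],
  [0.6,-672,-704,-120,55],
  [0.6,-672,-704,-120,55],
  [0.6,-672,-704,-120,55],
  [0.6,-672,-704,-120,55],
  [0.6,-672,-704,-74,55],
  [0.6,-672,-704,-74,55],
])

```text
clock: 3.45
eef_pos: [598.6, -339.8, 256.9]
eef_rot: [-3.137, -0.006, 1.891]
wrist_force: [-0.6, 0.7, 0.3]
finger_gap: 56.3
finger_force: 0.0
```

```bash
python3 - <<'E'
from h import *
s=monitor.read_state(); print(s["eef_pos"],s["eef_rot"],s["clock"])
c=imaging.camera("wrist"); cv2.imwrite("pics/w1.png",c["img"][:,:,::-1])
print(c["mtx"].round(1).tolist(),c["view"].round(3).tolist())
for t in("rest","fin","plate","can"):
    print(t,[(np.round(d["rect"]).tolist(),round(d["p"],2)) for d in find_in(c,t)][:4])
E
```

```text
[ 598.60069129 -339.79216406  256.94435065] [-3.13701491 -0.00570414  1.89053095] 3.45
[[371.6, 0.0, 318.4], [0.0, 371.6, 239.3], [0.0, 0.0, 1.0]] [[0.949, 0.314, -0.006, -461.898], [0.307, -0.925, 0.225, -536.91], [0.065, -0.215, -0.974, 346.64], [0.0, 0.0, 0.0, 1.0]]
rest [([318.0, 234.0, 78.0, 100.0], 0.95), ([433.0, 278.0, 96.0, 99.0], 0.8), ([93.0, 175.0, 89.0, 78.0], 0.74), ([197.0, 261.0, 72.0, 89.0], 0.64)]
fin [([433.0, 278.0, 98.0, 91.0], 0.89), ([199.0, 256.0, 71.0, 87.0], 0.75), ([322.0, 232.0, 72.0, 97.0], 0.72), ([95.0, 176.0, 87.0, 77.0], 0.72)]
plate [([92.0, 175.0, 91.0, 78.0], 0.83), ([321.0, 231.0, 78.0, 97.0], 0.76), ([198.0, 259.0, 74.0, 84.0], 0.75), ([432.0, 276.0, 97.0, 97.0], 0.73)]
can [([301.0, 359.0, 68.0, 117.0], 0.84)]
```

View pics/w1.png

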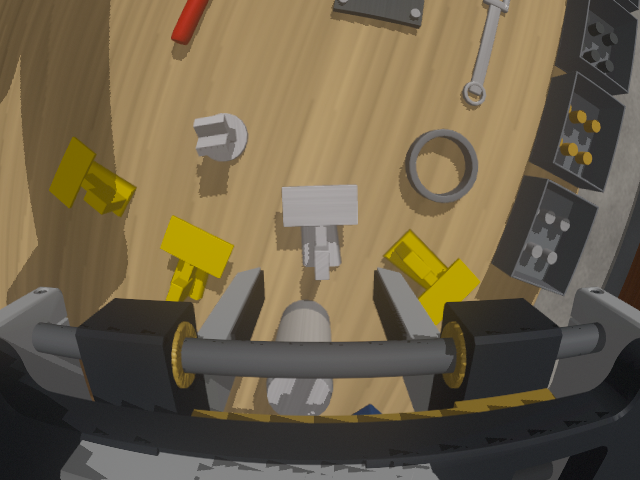

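The wrist picture shows the grey rest at (320,232), with the plate at rows 185-227 and the fin at (321,258). The yellow look-alikes are at (93,175), (197,260) and (433,275), the V-rest at (220,135) and the can at (301,359). I'll confirm in one enlarged crop.

```bash
python3 - <<'E'
import cv2
a=cv2.imread("pics/w1.png")[175:290,265:375]; cv2.imwrite("pics/w1c.png",cv2.resize(a,None,fx=5,fy=5,interpolation=2))
E
```

```text
(no output)
```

View pics/w1c.png

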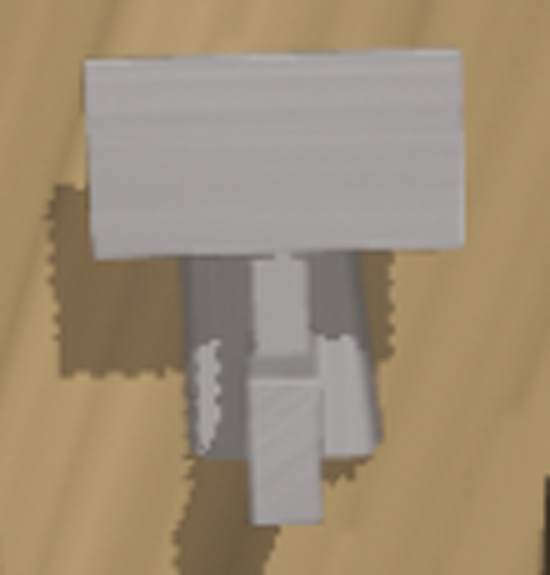

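The crop confirms it: a grey-aluminium foot with the plate at (320,206), the fin at (322,265), and its right (-y) flank tapering towards the plate. This is the rest. Next I'll fit its pose.

```bash
cat >> h.py <<'E'
from scipy.optimize import least_squares
def fit(c,uv,P,x0,fish=True,z=0,free_z=False):
    P=np.array(P,float)
    def W(p):
        a=p[2];return np.c_[p[0]+P[:,0]*np.cos(a)-P[:,1]*np.sin(a),p[1]+P[:,0]*np.sin(a)+P[:,1]*np.cos(a),P[:,2]+(p[3] if free_z else z)]
    r=least_squares(lambda p:(proj(c,W(p),fish)-uv).ravel(),x0+[z]*free_z,x_scale=[10,10,.1]+[10]*free_z)
    return r.x, r.fun.reshape(-1,2).round(1)
def to_tool(s,target,yaw):
    from scipy.spatial.transform import Rotation as R
    M=R.from_euler("xyz",s["eef_rot"]).as_matrix()
    return (M.T@(np.array(target)-s["eef_pos"])).round(1), np.degrees(s["eef_rot"][2]-yaw).round(2)
E
python3 - <<'E'
from h import *
c=imaging.camera("wrist"); s=monitor.read_state()
uv=np.array([(84,60),(462,50),(465,245),(96,258),(250,380),(320,380),(322,523),(252,523)])/5+[265,175]-.4
P=[(63,42,46),(63,-42,46),(18,-42,46),(18,42,46),(-6,8,65),(-6,-8,65),(-40,-8,65),(-40,8,65)]
for i in (slice(0,8),slice(0,4)):
    p,e=fit(c,uv[i],P[i],[608,-372,1.88]); print(p,e.tolist())
    f=p[:2]-23*np.array([np.cos(p[2]),np.sin(p[2])]); print("fin",f,to_tool(s,[*f,48],p[2]))
E
```

```text
[ 615.3702625  -370.83960579    1.92166403] [[0.6, 0.6], [-0.2, 0.4], [-0.3, 0.6], [0.1, 0.2], [-0.5, -0.5], [-0.0, -0.9], [0.3, -0.5], [0.1, -0.1]]
fin [ 623.27565625 -392.43832681] (array([-56.6,   5.3, 215. ]), np.float64(-1.74))
[ 615.23802861 -370.31407475    1.92370254] [[0.5, 0.2], [-0.3, -0.2], [-0.3, 0.1], [0.1, -0.2]]
fin [ 623.1874351  -391.89663568] (array([-56.1,   5.4, 215. ]), np.float64(-1.86))
```

>>> arm_command([
  [0.6,-56,5,0,-1.8],
  [0.6,-56,5,50,-1.8],
  [0.6,-56,5,100,-1.8],
  [0.6,-56,5,140,-1.8],
  [0.6,-56,5,170,-1.8],
  [0.6,-56,5,190,-1.8],
  [0.6,-56,5,190,-1.8],
  [0.6,-56,5,190,-1.8],
])

```text
clock: 4.75
eef_pos: [622.6, -392.2, 72.7]
eef_rot: [3.14, 0.002, 1.922]
wrist_force: [-0.6, -0.3, 1.1]
finger_gap: 56.2
finger_force: 0.0
```

```bash
python3 - <<'E'
from h import *
s=monitor.read_state(); print(s["eef_pos"],s["eef_rot"],to_tool(s,[623.2,-392.2,50],1.9225))
E
```

```text
[ 622.62121975 -392.23320392   72.70545462] [3.14027212e+00 1.99360620e-03 1.92228817e+00] (array([-0.1,  0.5, 22.7]), np.float64(-0.01))
```

>>> arm_command([
  [0.6,0,0.5,12,0],
  [0.6,0,0.5,24,0],
  [0.6,0,0.5,24,0],
  [0,0,0.5,24,0],
  [0,0,0.5,24,0],
  [0,0,0.5,24,0],
  [0,0,0.5,24,0],
  [0,0,0.5,24,0],
  [0,0,0.5,24,0],
  [0,0,0.5,24,0],
], force=45)

```text
clock: 6.0
eef_pos: [622.5, -391.6, 46.9]
eef_rot: [-3.142, 0.0, 1.922]
wrist_force: [-0.4, -0.1, -1.8]
finger_gap: 0.5
finger_force: 0.0
```

>>> arm_command([
  [0,0,0,-20,0],
  [0,0,0,-60,0],
  [0,0,0,-110,0],
  [0,0,0,-160,0],
  [0,0,0,-160,0],
  [0,0,0,-160,0],
])

```text
clock: 6.75
eef_pos: [622.3, -391.5, 206.9]
eef_rot: [-3.141, -0.0, 1.922]
wrist_force: [-0.0, 0.4, -0.5]
finger_gap: 0.5
finger_force: 0.0
```

The fingers closed on nothing, so I'll look.

```bash
python3 - <<'E'
from h import *
c=imaging.camera("wrist"); t=imaging.camera("top")
a=np.hstack([cv2.resize(c["img"][150:400,200:440],(480,500)),cv2.resize(t["img"][180:255,405:450+3],(320,500))])
cv2.imwrite("pics/miss.png",a[:,:,::-1])
s=monitor.read_state();print(s["eef_pos"])
f=proj(c,[s["eef_pos"]],True);print("tcp px",f, proj(c,[[623.2,-392.2,65],[615.3,-370.6,0]],True))
E
```

```text
[ 622.07093858 -391.38863592  205.57122547]
tcp px [[315.1740292  271.79033306]] [[317.45094041 225.55554132]
 [317.66656679 193.47541505]]
```

View pics/miss.png

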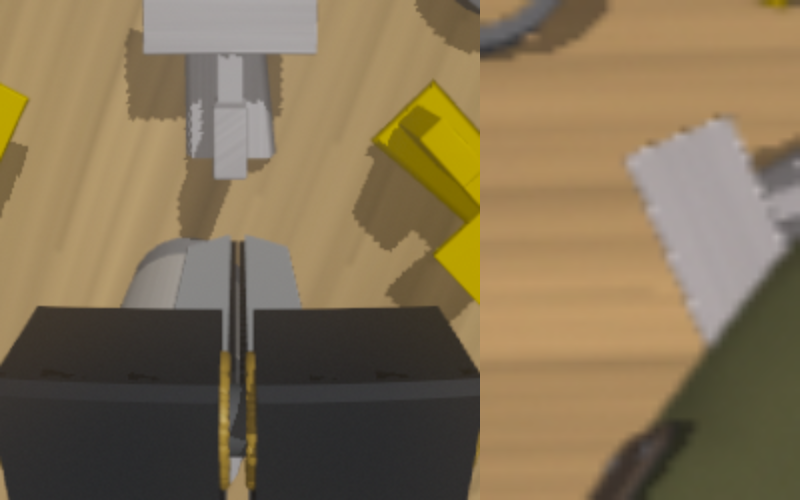

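```bash
python3 - <<'E'
from h import *
c=imaging.camera("wrist");sc=imaging.camera("scene");tp=imaging.camera("top")
s=monitor.read_state();print(s["eef_pos"],s["eef_rot"],s["finger_gap"])
from scipy.spatial.transform import Rotation as R
M=R.from_euler("xyz",s["eef_rot"]).as_matrix()
print("tips",proj(c,s["eef_pos"]+np.array([[8,0,19],[-8,0,19],[8,0,0],[8,12,19],[8,-12,19]])@M.T,True).round(1))
a=1.9225;P=np.array([(63,42,46),(63,-42,46),(18,-42,46),(18,42,46),(-6,8,65),(-6,-8,65),(-40,-8,65),(-40,8,65)])
W=np.c_[615.3+P[:,0]*np.cos(a)-P[:,1]*np.sin(a),-370.6+P[:,0]*np.sin(a)+P[:,1]*np.cos(a),P[:,2]]
im=cv2.resize(sc["img"][150:260,150:260],(400,400),interpolation=2);t=cv2.imread("pics/top0.png")[:,:,::-1][175:255,405:485]
t=cv2.resize(t,(400,400),interpolation=2)
for q in proj(sc,W): cv2.circle(im,tuple(((q+.5-[150,150])*400/110).astype(int)),3,(255,0,0),1)
for q in proj(tp,W): cv2.circle(t,tuple(((q+.5-[405,175])*5).astype(int)),3,(255,0,0),1)
q=proj(sc,s["eef_pos"])[0]; cv2.circle(im,tuple(((q+.5-[150,150])*400/110).astype(int)),3,(0,0,255),2)
cv2.imwrite("pics/chk.png",np.hstack([im,t])[:,:,::-1])
E
```

```text
[ 622.24979971 -391.47717371  205.84831259] [-3.14065557e+00 -1.32508505e-03  1.92225840e+00] 0.22985125833993136
tips [[315.9 250.8]
 [315.9 275.8]
 [315.6 259.6]
 [335.7 250.8]
 [296.1 250.8]]
```

View pics/chk.png

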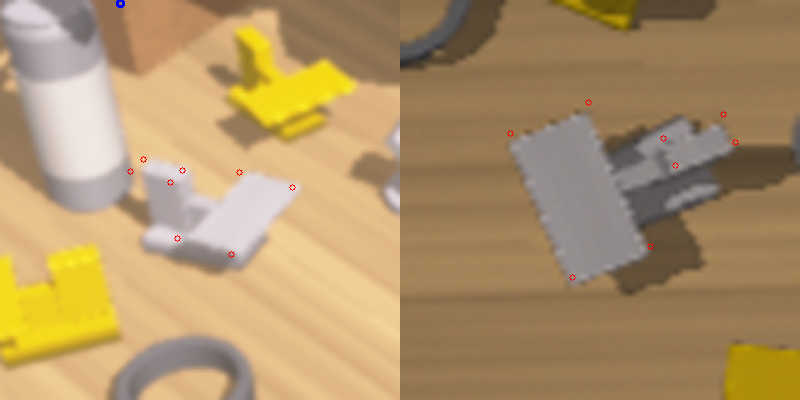

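Wrist-camera projection doesn't match the other cameras, so I'll check the gripper in the scene view.

```bash
python3 - <<'E'
from h import *
sc=imaging.camera("scene");tp=imaging.camera("top");s=monitor.read_state()
from scipy.spatial.transform import Rotation as R
M=R.from_euler("xyz",s["eef_rot"]).as_matrix()
T=s["eef_pos"]+np.array([[0,0,0],[0,0,19],[0,0,-78]])@M.T
im=sc["img"][50:250,110:310].copy(); im=cv2.resize(im,(400,400))
for q in proj(sc,T): cv2.circle(im,tuple(((q-[110,50])*2).astype(int)),3,(255,0,0),1)
t=cv2.resize(tp["img"][130:330,380:580],(400,400))
for q in proj(tp,T): cv2.circle(t,tuple(((q-[380,130])*2).astype(int)),3,(255,0,0),1)
cv2.imwrite("pics/chk2.png",np.hstack([im,t])[:,:,::-1]); print(sc["view"][:3,3],tp["view"][:3,3])
E
```

```text
[ 370.22757458 -198.26333171 1381.196369  ] [   4.43181009  552.81640764 1316.9035989 ]
```

View pics/chk2.png

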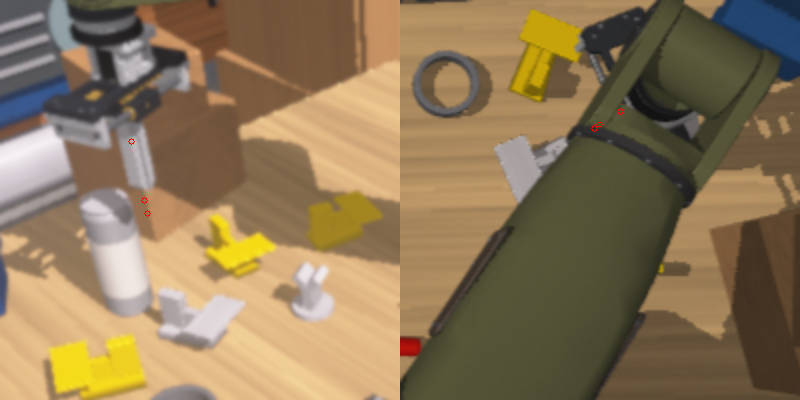

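The fingertips sit about 39 mm higher than the tool data says: row 269 in the wrist view against a predicted 251, and 13 px higher in the scene view. The first grasp therefore closed just above the fin. I'll go lower with a small xy correction.

>>> arm_command([
  [0.5,2,-2,50,0],
  [0.5,2,-2,100,0],
  [0.5,2,-2,140,0],
  [0.5,2,-2,160,0],
  [0.5,2,-2,175,0],
  [0.5,2,-2,185,0],
  [0.5,2,-2,190,0],
  [0.5,2,-2,190,0],
])

```text
clock: 8.1
eef_pos: [620.0, -390.5, 17.2]
eef_rot: [3.141, 0.0, 1.922]
wrist_force: [0.6, 0.1, -0.1]
finger_gap: 46.8
finger_force: 0.0
```

```bash
python3 - <<'E'
from h import *
s=monitor.read_state(); print(s["eef_pos"],s["eef_rot"],s["wrist_force"])
sc=imaging.camera("scene");c=imaging.camera("wrist")
im=np.hstack([cv2.resize(sc["img"][110:250,130:270],(400,400)),cv2.resize(c["img"][120:360,200:440],(400,400))])
cv2.imwrite("pics/g.png",im[:,:,::-1])
E
```

```text
[ 620.04187903 -390.54329879   17.21164268] [3.14132159e+00 3.71055006e-04 1.92228966e+00] [ 0.64253909  0.10615655 -0.12679596]
```

View pics/g.png

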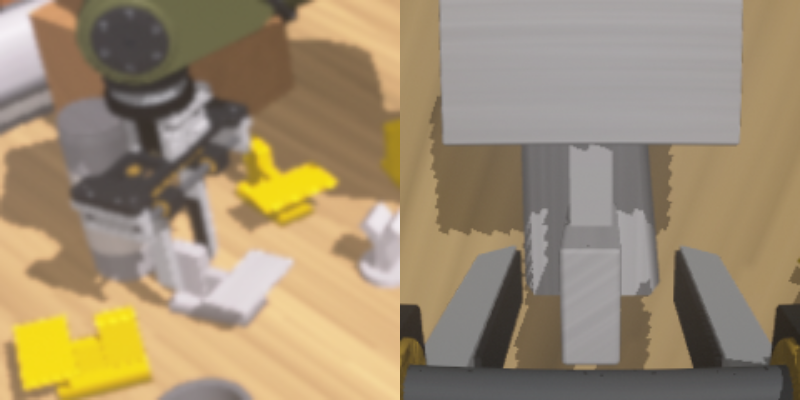

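>>> arm_command([
  [0.5,0,-1,6,0],
  [0.5,0,-1,6,0],
  [0,0,-1,6,0],
  [0,0,-1,6,0],
  [0,0,-1,6,0],
  [0,0,-1,6,0],
  [0,0,-1,6,0],
  [0,0,-1,6,0],
  [0,0,-1,6,0],
], force=45)

```text
clock: 9.32
eef_pos: [618.9, -390.8, 10.9]
eef_rot: [-3.142, 0.0, 1.922]
wrist_force: [-0.1, -0.4, 0.0]
finger_gap: 15.7
finger_force: 45.0
```

>>> arm_command([
  [0,0,0,-20,0],
  [0,0,0,-60,0],
  [0,0,0,-100,0],
  [0,40,10,-100,2],
  [0,90,22,-100,4],
  [0,140,36,-100,6],
  [0,190,49,-100,8],
  [0,235,60,-100,10],
  [0,265,68,-100,10],
  [0,276,71,-100,10],
  [0,276,71,-100,10],
  [0,276,71,-100,10],
  [0,276,71,-100,10],
])

```text
clock: 10.95
eef_pos: [590.6, -108.2, 110.8]
eef_rot: [-3.141, -0.0, 1.747]
wrist_force: [-1.0, -0.1, -4.0]
finger_gap: 15.6
finger_force: 45.0
```

```bash
python3 - <<'E'
from h import *
s=monitor.read_state(); print(s["eef_pos"],s["eef_rot"],s["wrist_force"],s["finger_gap"])
c=imaging.camera("wrist");cv2.imwrite("pics/w2.png",c["img"][:,:,::-1])
im=cv2.resize(c["img"][20:320,130:530],(800,600))
cv2.imwrite("pics/w2c.png",im[:,:,::-1])
E
```

```text
[ 590.58027259 -108.166928    110.77782756] [-3.14146608e+00 -2.23211139e-05  1.74655637e+00] [-0.99050457 -0.07135457 -3.95924206] 15.567284076083984
```

View pics/w2c.png

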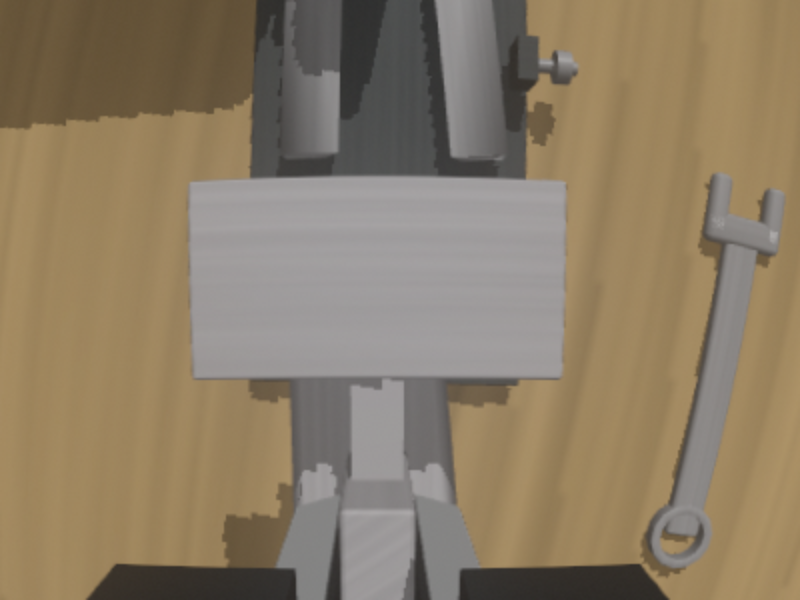

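The rest is held true. The plate is at crop (190-566, 180-378), with the base plate's edges at columns 250 and 525 and the rail ends at row 157. I'll fit both poses from this picture.

```bash
python3 - <<'E'
from h import *
c=imaging.camera("wrist"); s=monitor.read_state()
K=lambda L:(np.array(L,float)-.5)/2+[130,20]
pr,e=fit(c,K([(190,183),(566,182),(561,378),(194,378)]),[(63,42,46),(63,-42,46),(18,-42,46),(18,42,46)],[586,-85,1.747],z=100,free_z=True)
print("rest",pr,e.tolist())
L=plane(c,K([(257,20),(251,175),(250,383)]),12,True);R_=plane(c,K([(527,20),(526,175),(519,383)]),12,True)
print(L.round(1),R_.round(1))
for q in(L,R_): d=q[0]-q[-1]; print("yaw",np.arctan2(d[1],d[0]))
r=plane(c,K([(338,155),(336,20),(452,157)]),34,True); d=r[1]-r[0];print("rail",r.round(1),np.arctan2(d[1],d[0]))
for z in(12,):
    g,e=fit(c,K([(250,383),(519,383),(251,175),(526,175),(257,20),(527,20)])[[0,1]],[(-90,55,12),(-90,-55,12)],[572,2,1.74]);print("grinder",g,e.tolist())
t=imaging.camera("top")
E
```

```text
rest [588.17816532 -84.25894216   1.74690777  98.05835131] [[0.1, -0.5], [-0.4, -0.2], [0.0, 0.3], [0.3, 0.4]]
[[514.3  51.7]
 [524.3 -13.7]
 [537.4 -97.3]] [[622.   71.6]
 [632.3   5.8]
 [645.7 -78. ]]
yaw 1.724146230691995
yaw 1.727588427467334
rail [[559.   -3.6]
 [548.7  48.7]
 [600.2   3.2]] 1.764545953414663
grinder [575.74565774   0.97087781   1.74701693] [[0.0, -0.0], [-0.0, -0.0]]
```

>>> arm_command([
  [0,20,1.5,0,1.15],
  [0,41,3.1,0,1.15],
  [0,41,3.1,35,1.15],
  [0,41,3.1,65,1.15],
  [0,41,3.1,80,1.15],
  [0,41,3.1,83,1.15],
  [0,41,3.1,83,1.15],
  [0,41,3.1,83,1.15],
])

```text
clock: 12.1
eef_pos: [587.0, -66.4, 28.9]
eef_rot: [3.14, 0.001, 1.728]
wrist_force: [-0.5, 0.4, -3.4]
finger_gap: 15.6
finger_force: 45.0
```

```bash
python3 - <<'E'
from h import *
s=monitor.read_state(); print(s["eef_pos"],s["eef_rot"],s["wrist_force"],s["finger_gap"])
c=imaging.camera("wrist");cv2.imwrite("pics/w3.png",c["img"][:,:,::-1])
im=cv2.resize(c["img"][20:320,130:530],(800,600))
cv2.imwrite("pics/w3c.png",im[:,:,::-1])
E
```

```text
[586.99652975 -66.39957953  28.90770452] [3.14004868e+00 5.20143439e-04 1.72768455e+00] [-0.50830511  0.37985454 -3.38397286] 15.643873193080124
```

View pics/w3c.png

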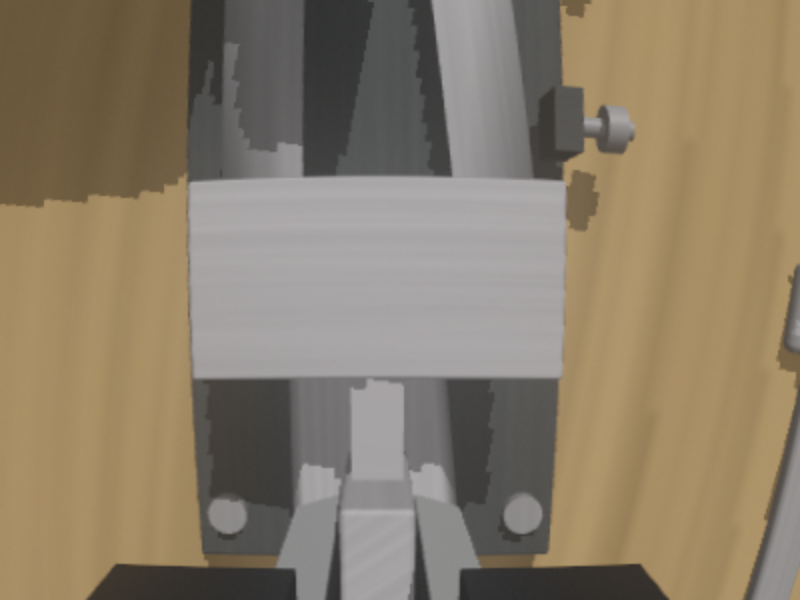

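```bash
python3 - <<'E'
from h import *
c=imaging.camera("wrist")
K=lambda L:(np.array(L,float)-.5)/2+[130,20]
pr,e=fit(c,K([(190,183),(566,182),(561,378),(194,378)]),[(63,42,46),(63,-42,46),(18,-42,46),(18,42,46)],[586,-85,1.747],z=17)
L=plane(c,K([(191,30),(189,180),(203,553)]),12,True);R_=plane(c,K([(560,30),(564,180),(548,553)]),12,True)
m=(L+R_)/2;d=m[0]-m[-1];y=np.arctan2(d[1],d[0]);print(pr,y,np.hypot(*(L-R_).T))
mo=m[-1]+90*np.array([np.cos(y),np.sin(y)]);v=pr[:2]-mo
print("mouth",mo,"rest in grinder",v@[np.cos(y),np.sin(y)],v@[-np.sin(y),np.cos(y)],np.degrees(pr[2]-y))
r=plane(c,K([(303,30),(303,175)]),34,True);d=r[0]-r[1];print("rail yaw",np.arctan2(d[1],d[0]),(r-mo)@[-np.sin(y),np.cos(y)])
E
```

```text
[584.93057078 -42.53458605   1.72781403] 1.7269921489948286 [109.19954844 109.43113612 109.53642147]
mouth [577.28639925   1.52029701] rest in grinder -44.70770690517239 -0.6978704384559219 0.047090051901936804
rail yaw 1.7339836088637317 [18.84368131 18.5648359 ]
```

>>> arm_command([
  [0,0,-0.5,3,0],
  [0,0,-0.5,5,0],
  [0,0,-0.5,6,0],
  [0,0,-0.5,6,0],
  [0,0,-0.5,6,0],
])

```text
clock: 12.82
eef_pos: [586.4, -66.5, 22.8]
eef_rot: [3.14, 0.0, 1.728]
wrist_force: [-2.0, -0.6, 6.2]
finger_gap: 15.6
finger_force: 45.0
```

>>> arm_command([
  [0,5,0,0,0],
  [0,10,0,0,0],
  [0,16,0,0,0],
  [0,22,0,0,0],
  [0,28,0,0,0],
  [0,34,0,0,0],
  [0,40,0,0,0],
  [0,46,0,0,0],
  [0,52,0,0,0],
  [0,58,0,0,0],
  [0,63,0,0,0],
  [0,66,0,0,0],
  [0,66,0,0,0],
])

```text
clock: 14.45
eef_pos: [576.4, -0.9, 22.8]
eef_rot: [3.14, 0.0, 1.728]
wrist_force: [-0.6, 0.4, 6.1]
finger_gap: 15.7
finger_force: 45.0
```

>>> arm_command([
  [0,4,0,0,0],
  [0,8,0,0,0],
  [0,12,0,0,0],
  [0,16,0,0,0],
  [0,16,-0.4,0,0],
  [0,16,-0.8,0,0],
  [0,16,-0.8,0,0],
])

```text
clock: 15.32
eef_pos: [573.5, 14.8, 22.8]
eef_rot: [3.138, 0.0, 1.728]
wrist_force: [3.5, 1.7, 6.6]
finger_gap: 15.4
finger_force: 45.0
```

>>> arm_command([
  [0,3,0,0,0],
  [0,6,0,0,0],
  [0,9,0,0,0],
  [0,11,0,0,0],
  [0,12,0,0,0],
  [0,12,0,0,0],
])

```text
clock: 16.08
eef_pos: [571.7, 26.1, 22.8]
eef_rot: [3.138, 0.001, 1.727]
wrist_force: [5.1, -1.3, 6.3]
finger_gap: 15.6
finger_force: 45.0
```

>>> arm_command([
  [0,1,0,0,0],
  [0,2,0,0,0],
  [0,3,0,0,0],
  [0,3,0,0,0],
])

```text
clock: 16.58
eef_pos: [571.3, 29.0, 22.8]
eef_rot: [3.138, 0.001, 1.727]
wrist_force: [4.8, -2.0, 5.9]
finger_gap: 15.1
finger_force: 45.0
```

>>> arm_command([
  [0,1,0,0,0],
  [0,2,0,0,0],
  [0,3,0,0,0],
  [0,3,0,0,0],
])

```text
clock: 17.08
eef_pos: [570.8, 32.0, 22.8]
eef_rot: [3.138, 0.001, 1.727]
wrist_force: [4.4, -3.7, 6.0]
finger_gap: 15.8
finger_force: 45.0
```

>>> arm_command([
  [0,1,0,0,0],
  [0,2,0,0,0],
  [0,2,0,0,0],
])

```text
clock: 17.45
eef_pos: [570.5, 33.9, 22.9]
eef_rot: [3.138, 0.001, 1.727]
wrist_force: [4.2, -2.4, 5.3]
finger_gap: 15.8
finger_force: 45.0
```

>>> arm_command([
  [0,1,0,0,0],
  [0,2,0,0,0],
  [0,2,0,0,0],
])

```text
clock: 17.82
eef_pos: [570.2, 35.9, 22.8]
eef_rot: [3.138, 0.001, 1.727]
wrist_force: [3.8, -2.7, 6.5]
finger_gap: 16.3
finger_force: 45.0
```

>>> arm_command([
  [0,1,0,0,0],
  [0,2,0,0,0],
  [0,2,0,0,0],
])

```text
clock: 18.2
eef_pos: [569.9, 37.9, 22.8]
eef_rot: [3.138, 0.001, 1.727]
wrist_force: [4.5, -2.8, 6.0]
finger_gap: 15.6
finger_force: 45.0
```

>>> arm_command([
  [0,1,0,0,0],
  [0,2,0,0,0],
  [0,2,0,0,0],
])

```text
clock: 18.58
eef_pos: [569.6, 39.8, 22.8]
eef_rot: [3.138, 0.001, 1.727]
wrist_force: [4.6, -2.3, 5.2]
finger_gap: 15.7
finger_force: 45.0
```

>>> arm_command([
  [0,1,0,0,0],
  [0,2,0,0,0],
  [0,2,0,0,0],
])

```text
clock: 18.95
eef_pos: [569.3, 41.8, 22.8]
eef_rot: [3.138, 0.001, 1.727]
wrist_force: [4.6, -1.7, 5.5]
finger_gap: 15.9
finger_force: 45.0
```

>>> arm_command([
  [0,1,0,0,0],
  [0,2,0,0,0],
  [0,2,0,0,0],
])

```text
clock: 19.32
eef_pos: [569.0, 43.8, 22.8]
eef_rot: [3.138, 0.001, 1.727]
wrist_force: [4.3, -3.1, 5.1]
finger_gap: 15.8
finger_force: 45.0
```

>>> arm_command([
  [0,1,0,0,0],
  [0,2,0,0,0],
  [0,2,0,0,0],
])

```text
clock: 19.7
eef_pos: [568.6, 45.8, 22.8]
eef_rot: [3.138, 0.001, 1.727]
wrist_force: [5.1, -2.3, 5.3]
finger_gap: 15.9
finger_force: 45.0
```

>>> arm_command([
  [0,1,0,0,0],
  [0,1.5,0,0,0],
  [0,1.5,0,0,0],
])

```text
clock: 20.08
eef_pos: [568.4, 47.2, 22.9]
eef_rot: [3.138, 0.001, 1.727]
wrist_force: [4.6, -3.1, 5.7]
finger_gap: 15.9
finger_force: 45.0
```

>>> arm_command([
  [0,1,0,0,0],
  [0,2,0,0,0],
  [0,2,0,0,0],
])

```text
clock: 20.45
eef_pos: [568.1, 49.2, 22.9]
eef_rot: [3.138, 0.001, 1.727]
wrist_force: [4.5, -2.3, 6.0]
finger_gap: 15.8
finger_force: 45.0
```

>>> arm_command([
  [0,1,0,0,0],
  [0,2,0,0,0],
  [0,2,0,0,0],
])

```text
clock: 20.82
eef_pos: [567.8, 51.3, 22.8]
eef_rot: [3.138, 0.001, 1.727]
wrist_force: [4.5, -3.0, 5.1]
finger_gap: 15.9
finger_force: 45.0
```

>>> arm_command([
  [0,1,0,0,0],
  [0,1.5,0,0,0],
  [0,1.5,0,0,0],
])

```text
clock: 21.2
eef_pos: [567.7, 52.1, 22.9]
eef_rot: [3.138, 0.002, 1.727]
wrist_force: [4.8, -6.8, 6.0]
finger_gap: 15.8
finger_force: 45.0
```

>>> arm_command([
  [0,0.4,0,0,0],
  [0,0.8,0,0,0],
  [0,0.8,0,0,0],
])

```text
clock: 21.58
eef_pos: [567.6, 52.4, 22.9]
eef_rot: [3.138, 0.002, 1.727]
wrist_force: [6.8, -10.8, 4.9]
finger_gap: 15.5
finger_force: 45.0
```

>>> arm_command([
  [0,0.3,0,0,0],
  [0,0.5,0,0,0],
  [0,0.5,0,0,0],
])

```text
clock: 21.95
eef_pos: [567.6, 52.5, 22.9]
eef_rot: [3.138, 0.003, 1.727]
wrist_force: [5.9, -13.0, 5.0]
finger_gap: 15.7
finger_force: 45.0
```

>>> arm_command([
  [0.4,0.5,0,0,0],
  [0.4,0,0,0,0],
  [0.4,0,0,0,0],
  [0.4,0,0,0,0],
])

```text
clock: 22.45
eef_pos: [565.9, 54.4, 21.7]
eef_rot: [-3.141, -0.0, 1.728]
wrist_force: [0.2, -0.3, -0.5]
finger_gap: 37.6
finger_force: 0.0
```

```bash
python3 - <<'E'
from h import *
s=monitor.read_state(); print(s["eef_pos"],s["wrist_force"],s["finger_gap"])
c=imaging.camera("wrist");im=cv2.resize(c["img"][20:320,130:530],(800,600),interpolation=2)
cv2.imwrite("pics/w4.png",im[:,:,::-1])
E
```

```text
[565.91563138  54.40563578  21.7294256 ] [ 0.2138353  -0.29965765 -0.50420542] 37.566058446717854
```

View pics/w4.png

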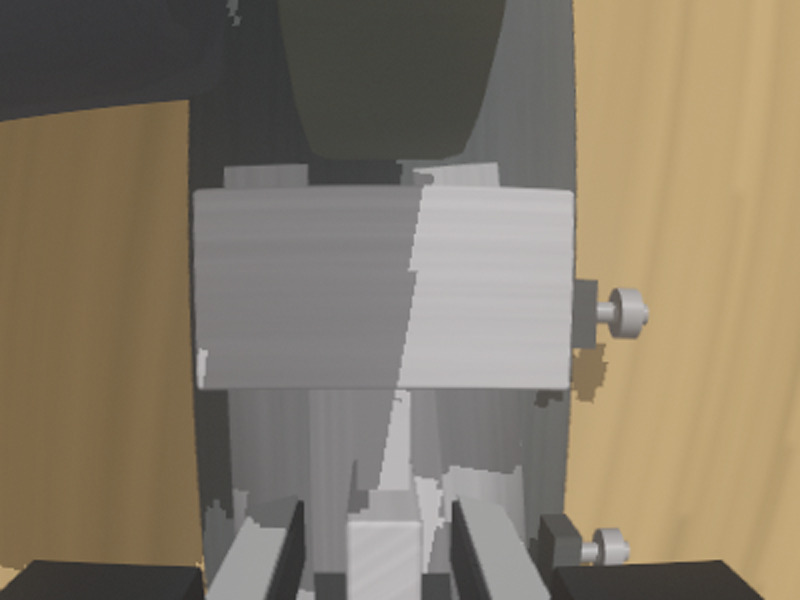

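The rest sits square in the way with the plate towards the wheel. I'll regrip with the arm relaxed and push again to confirm the wedge.

>>> arm_command([
  [0.4,-1.7,1.2,-0.5,0],
  [0.4,-1.7,1.2,-0.5,0],
  [0,-1.7,1.2,-0.5,0],
  [0,-1.7,1.2,-0.5,0],
  [0,-1.7,1.2,-0.5,0],
  [0,-1.7,1.2,-0.5,0],
  [0,-1.7,1.2,-0.5,0],
])

```text
clock: 23.38
eef_pos: [567.5, 52.8, 22.4]
eef_rot: [3.141, -0.0, 1.728]
wrist_force: [0.3, -0.1, -0.4]
finger_gap: 15.4
finger_force: 45.0
```

>>> arm_command([
  [0,0.4,0,0,0],
  [0,0.8,0,0,0],
  [0,1.2,0,0,0],
  [0,1.2,0,0,0],
])

```text
clock: 23.88
eef_pos: [567.5, 52.9, 22.4]
eef_rot: [3.142, 0.001, 1.727]
wrist_force: [2.9, -8.8, -0.5]
finger_gap: 15.6
finger_force: 45.0
```

>>> arm_command([
  [0,0.3,0,0,0],
  [0,0.7,0,0,0],
  [0,0.7,0,0,0],
])

```text
clock: 24.25
eef_pos: [567.5, 53.1, 22.4]
eef_rot: [3.141, 0.002, 1.727]
wrist_force: [2.0, -12.2, -0.9]
finger_gap: 15.3
finger_force: 45.0
```

>>> arm_command([
  [0,-1,0,0,0],
  [0,-2.3,0,0,0],
  [0,-2.3,0,0,0],
])

```text
clock: 24.62
eef_pos: [567.5, 53.0, 22.3]
eef_rot: [-3.142, -0.001, 1.728]
wrist_force: [1.1, 3.7, -1.2]
finger_gap: 15.9
finger_force: 45.0
```

It holds against a 3.7 N pull without moving. Now I'll release and retreat.

>>> arm_command([
  [0,0.5,0,0,0],
  [0.4,0.5,0,0,0],
  [0.4,0.5,0,0,0],
  [0.4,0.5,0,0,0],
  [0.4,0.5,0,-15,0],
  [0.4,0.5,0,-40,0],
  [0.4,-20,0,-80,0],
  [0.4,-40,0,-120,0],
  [0.4,-40,0,-120,0],
  [0.4,-40,0,-120,0],
])

```text
clock: 25.88
eef_pos: [573.4, 13.1, 142.1]
eef_rot: [-3.141, -0.0, 1.728]
wrist_force: [0.4, -0.3, -0.9]
finger_gap: 37.5
finger_force: 0.0
```

```bash
python3 - <<'E'
from h import *
s=monitor.read_state(); print(s["eef_pos"],s["wrist_force"],s["finger_gap"])
c=imaging.camera("wrist");print([(np.round(d["rect"]),d["p"]) for d in find_in(c,"rest")][:3])
im=c["img"]
cv2.imwrite("pics/end.png",im[:,:,::-1])
E
```

```text
[573.44465475  13.09748057 142.14109234] [ 0.43550424 -0.26851757 -0.85780332] 37.54097078494093
[(array([321., 144., 118., 140.]), 0.88)]
```

View pics/end.png

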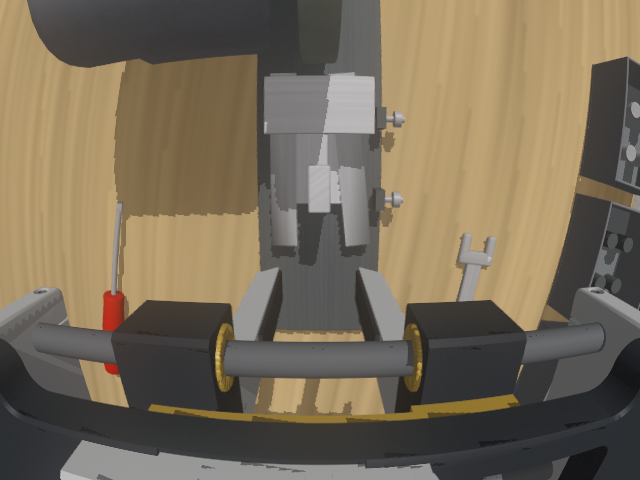

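The rest is seated in the way, with the plate at (320,105) and the fin at (319,188), and the gripper is clear of it.

```bash
python3 -c "
from cell import job; print(job.sign_off())"
```

```text
the job is handed in; nothing more can be done
None
```

The grey tool rest is wedged in the way about 75 mm past the mouth, pushed home at about 14 N; it held a 3.7 N pull without moving, nothing else on the bench was touched, and the job is handed in.

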